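Set a welding positioner to its zero line and pin it

TASK

The drum chuck of the welding positioner has to be locked at zero before the next seam: turn it by its rim until the engraved zero line faces the pointer nose of the fixed bracket, and lock it there with the index pin that is parked in the drilled board, through the bush in the bracket and fully home in the index plate below. The line only brings the hole close, so ease the rim gently to and fro until the pin drops, without ever loading the pin hard, and leave everything else in its place.

Things in the scene. Friction and masses are not known exactly. Their poses are not given: they have to be found in the camera images.
- positioner: Fixed welding positioner (grey tube frame, black gear motor) on a 40 mm thick concrete slab, carrying a level index plate with an open drum chuck on top. Origin: on the spindle axis, on the slab under the feet. z: the spindle axis; +y: from the axis to the fixed bracket with bush and pointer. Heights above this origin: index plate top 112 mm, bracket arm 116 to 134 mm, drum rim 167 mm.
- rim_centre (a point): Centre of the drum's open mouth, on the axis, level with the rim. Drum: 140 mm outside, 120 mm inside diameter, 45 mm deep: one finger inside, one outside pinches the 10 mm wall from above. Turns stiffly (about 12 N at the rim), stays where left, no stop. A 52 mm pipe stub is clamped in the middle, its top 5 mm above the rim.
- zero_mark (a point): Where the zero line crosses the outer edge of the rim, 70 mm from the axis; turns with the drum. The one long engraved line, 2.4 mm wide, bright, across the rim's top and down the outside (other lines: short low ticks). It starts 29 to 95 degrees clockwise (from above) of the pointer. Three jaw screws stick out 60, 180, 300 degrees from it: 13 mm heads, 82 mm from the axis, 17 mm below the rim.
- pointer_tip (a point): Tip of the conical steel nose of the fixed bracket, which points at the drum wall: 73 mm from the spindle axis on the positioner's +y side, 125 mm above its origin (42 mm below the rim).
- bush_mouth (a point): Centre of the upper mouth of the bush, an upright 11 mm bore (mouth flared to 16 mm) through the bracket's 18 mm thick arm: 96 mm from the axis on the positioner's +y side, 134 mm above its origin. The index plate passes 4 mm under the arm. A pin that misses the hole stands on the plate, 16 mm too high, and drops by its own weight once the hole comes under it; then it blocks the drum.
- plate_centre (a point): Centre of the index plate's top, on the axis. Steel disc 224 mm across, 12 mm thick, under the drum and turning with it. Four through holes of 11.6 mm, 96 mm from the axis, a quarter turn apart. The zero hole lies outward of the zero line, but only to within 6.5 mm to either side (the plate is clamped in slots); the other three are wrong for zero.
- index_pin: Loose steel index pin, 0.12 kg, upright: shank 10 mm diameter, 38 mm long, foot with a 1 mm chamfer; round head 22 mm diameter, 34 mm high, whose flat underside rests on the board at the start, on the bush when home. Origin: centre of the foot, z up (head from 38 to 72 mm above it). Stands in one of the board's holes. Home, its origin is 96 mm above the positioner's.
- board: Drilled dark plywood board lying on two battens, 300 x 95 mm, top 41 mm above the bench, fixed. Origin under its centre, x along its length. Four holes of 13.5 mm at x = -108, -36, 36 and 108 mm hold the index pin, the hex bolt and the drift in changing places.
- hex_bolt: Bystander: hex bolt with a 21 mm wide, only 8 mm high head, shank down in a hole of the board. Origin at the foot.
- drift: Bystander: slim dark round drift, 16 mm thick, standing 65 mm high out of a hole of the board. Origin at the foot.
- pipe_offcut: Bystander: short steel pipe, 52 mm diameter, 50 mm high, on the far part of the slab. Origin under its centre.
- magnet_square: Bystander: triangular welding magnet about 75 mm, 16 mm high, on the bench left of the slab. Origin under its centre.
- wrench: Bystander: 200 mm open-ended wrench lying on the bench. Origin under its middle.
- wire_brush: Bystander: 240 mm brush with wooden handle on the bench. Origin under its middle.
- paste_jar: Bystander: grey jar with black lid, 68 mm diameter, 62 mm high, on the bench. Origin under its centre.

How it is judged:
By the outcome, as a careful person would: the job done as asked, in the order asked, and still so for the second after the job is handed in, with the robot touching nothing.
It also fails if it takes over 72 s, if anything falls off the work surface, if the arm or the gripper's body presses on something with over 40 N, if the wrist force passes 120 N, or if a joint passes its speed limit or range.

ROBOT

A 6-joint arm with a two-finger parallel gripper is mounted at the origin on the work surface. World frame = base frame: x ahead of the robot, y to its left, z up, the work surface at z = 0. Lengths are in m, angles in rad, forces in N, time in s.
With the tool pointing down it reaches from about 0.25 to 0.775 m from the base axis. Payload 4 kg.
Tool frame: the origin (TCP) lies midway between the tips of the shut fingers; the grasp point (between the pads) lies 19 mm behind it; z points along the fingers, y is the direction in which the jaws open and shut (so a half turn about z gives the same grasp; the last joint's range is limited). The gripper opens to 94 mm and grips with 3 to 60 N. Pads are 16 mm wide; open, the fingers measure 119 mm over their backs; the gripper's body (75 mm by 177 mm) begins 78 mm behind the grasp point.
Start: joints at [-1.432, 0.087, 1.371, -0, 1.684, -0.103], TCP at [0.132, -0.534, 0.206] pointing down, gripper open.
Joint ranges: [-3.1, 3.1], [-0.76, 2.03], [0.27, 2.55], [-1.08, 4.22], [0.17, 2.65], [-2.57, 2.57]. Speed limits (rad/s): [2.79, 2.79, 3.14, 3.14, 3.14, 3.14].

INTERFACE

Orientations are given as a rotation vector (axis times angle).
In Python, from plant import manip gives the robot as it stands. The module is installed in compiled form; this text tells all that it offers.
- The arm moves only by the tool drive_tool, never from a script. Its argument "motion" is a list of rows, each a list of 5 numbers: the finger opening in mm, from 0 to 94, then the shift along the world's x, y, z in mm, then the turn about the world's z in rad. In form: [[fingers, dx, dy, dz, twist], ...]. A call has 1 to 5 rows; each row shifts and turns the commanded pose from where the row before left it; what a row does not reach is not made up. A row lasts 1/8 s, in which the tool goes at most 62.5 mm and 10.7 degrees, less where a joint would pass 70% of its speed; a pose out of reach is approached as far as the arm can. A call with a gripper value outside its range is refused whole. The fingers move at their own pace and stop on an object; "squeeze" is the grip in N (left out, the last holds). Time passes only in rows, so rows that do not move let the fingers close. It gives the time, the measured TCP pose, the force and the opening at its end, in the units of the state.
- manip.observe(): the state, without advancing time (a new reading comes with each control period).
- manip.camera(name): name is "scene" or "top" or "wrist"; returns (picture, depth): 400x640x3 uint8, blue, green, red; 400x640 float32, m along the optical axis (not along the pixel's ray), 0 where there is no reading.
- manip.get_calibration(name): a dict with "K" (3x3 intrinsics, pixels), "xyz" and "orientation" of the camera in the world; the wrist camera has in their place "mount" (4x4, takes a point from camera to tool coordinates, whose origin is the TCP and whose axes are the flange's). Camera axes: x right, y down, z forward; pixel columns grow to the right and rows downward; lengths in m; the calibration is good to about 2 mm. A picture is of the moment at which its call begins: read the wrist's pose just before it. get_calibration takes no time and is no camera call.
- manip.job_done(): hands the job in, once; it reports no verdict.
The state is a dict: "t": time; "joints": joint angles; "qvel": joint speeds; "effort": joint torques, N m; "position": TCP position; "orientation": TCP orientation; "contact_force": force on the tool from outside, world axes, zero at the start; "wrist_torque": the same for the moment, N m; "gripper_width": opening from 0.0 (shut) to 1.0 (fully open).
Only numpy, scipy, OpenCV 4.12 (cv2) and the standard library are available. Lean on these libraries where they do the work, as an engineer would, in place of code of your own. Each camera call takes 0.05 s, during which the arm holds its last target. There are 200 camera calls.

## Working session

There is one attempt and no reset: what is moved stays moved. The work goes in short steps, Python scripts to look and compute and a tool call to move; the robot and the scene stay as the last step left them, time stands still between calls to the robot, and variables do not carry over. Pictures are saved under pics/ and viewed, on a budget of 10 in all, crops included, one or two more only if the job needs it, and the job is handed in when it is done.

Besides the shell and the picture viewer there is one more tool, called after "Request:" as name([rows], argument=value, ...), one row to a line, values as JSON. drive_tool: Moves the arm, as the interface text tells. Its arguments: {"type":"object","properties":{"motion":{"type":"array","items":{"type":"array","items":{"type":"number"}}},"squeeze":{"type":"number"}},"required":["motion"]}

```bash
mkdir -p pics
cat > h.py <<'E'
import numpy as np, cv2
from scipy.spatial.transform import Rotation as R
from plant import manip
def T(name,s=None):
    c=manip.get_calibration(name); K=np.array(c["K"])
    if name=="wrist":
        s=s or manip.observe(); W=np.eye(4); W[:3,:3]=R.from_rotvec(s["orientation"]).as_matrix(); W[:3,3]=s["position"]
        return K,W@np.array(c["mount"])
    M=np.eye(4); o=np.array(c["orientation"]); M[:3,:3]=R.from_rotvec(o).as_matrix() if o.size==3 else o; M[:3,3]=c["xyz"]
    return K,M
def ray(uv,K,M,z):
    d=M[:3,:3]@np.linalg.solve(K,[uv[0],uv[1],1]); return M[:3,3]+d*(z-M[2,3])/d[2]
def proj(p,K,M):
    q=K@(M[:3,:3].T@(np.array(p)-M[:3,3])); return q[:2]/q[2]
def cloud(D,K,M):
    v,u=np.mgrid[:D.shape[0],:D.shape[1]]
    P=np.stack([(u-K[0,2])/K[0,0]*D,(v-K[1,2])/K[1,1]*D,D],-1)
    return P@M[:3,:3].T+M[:3,3]
def grab(name,tag):
    s=manip.observe(); K,M=T(name,s); I,D=manip.camera(name)
    cv2.imwrite(f"pics/{tag}.png",I); np.savez(f"{tag}.npz",I=I,D=D,K=K,M=M); return I,D,K,M
E
python3 - <<'E'
from h import *
for n in("top","scene"):
    I,D,K,M=grab(n,n+"0"); print(n,K.round(1).tolist(),M.round(3).tolist())
s=manip.observe();print(s)
E
```

```text
top [[448.6, 0.0, 317.4], [0.0, 448.6, 203.9], [0.0, 0.0, 1.0]] [[0.013, -0.989, 0.15, 0.336], [-1.0, -0.013, 0.005, -0.009], [-0.003, -0.15, -0.989, 1.569], [0.0, 0.0, 0.0, 1.0]]
scene [[386.8, 0.0, 318.9], [0.0, 386.8, 204.9], [0.0, 0.0, 1.0]] [[0.129, 0.539, -0.833, 1.398], [0.992, -0.075, 0.105, -0.114], [-0.006, -0.839, -0.544, 0.705], [0.0, 0.0, 0.0, 1.0]]
{'t': 0.1, 'joints': array([-1.43211072e+00,  8.79068342e-02,  1.37208506e+00, -2.84689143e-05,
        1.68358690e+00, -1.03122841e-01]), 'qvel': array([ 0.00052661, -0.00063969, -0.00459748,  0.00076839,  0.00166913,
       -0.00113912]), 'effort': array([ 1.88958133e-03, -3.41251767e+01, -3.03301728e+01,  7.18939095e-02,
        3.04349838e-02, -9.94871948e-05]), 'position': array([ 0.13160856, -0.53352191,  0.20441631]), 'orientation': array([-3.11668875e+00, -3.78662717e-01,  9.98412378e-05]), 'contact_force': array([0.32412003, 0.21140113, 0.13476028]), 'wrist_torque': array([0.06141812, 0.00104677, 0.00359568]), 'gripper_width': 0.9995543500084905}
```

View pics/top0.png

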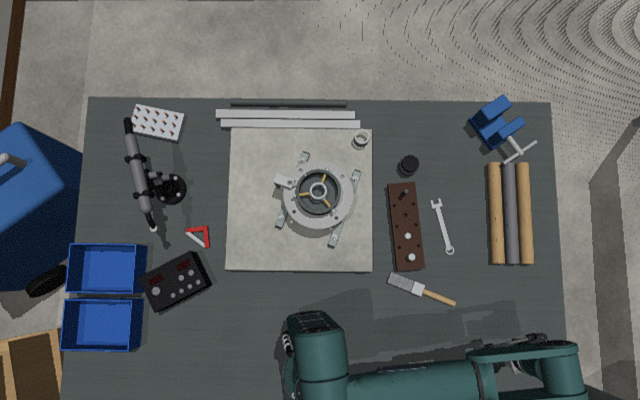

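View pics/scene0.png

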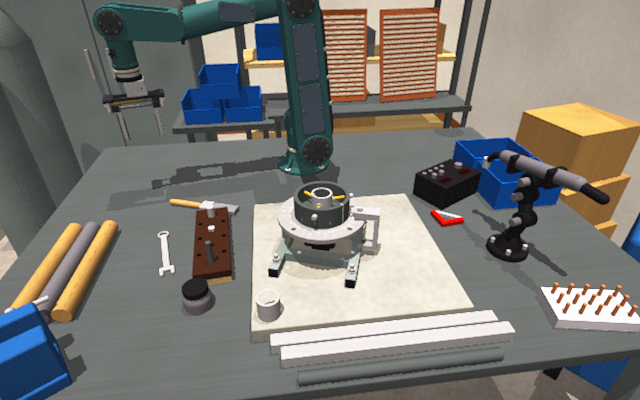

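The top view (up = +x, left = +y) shows the drum at about (318,191), the bracket at (283,182) on its +y side, and the board at (406,228). The light heads are at (408,236) and (411,257) and the drift is near (403,195). In the scene view, the drum is at (320,205) and the board at (212,245).

Run:
```python
from h import *
from scipy.optimize import least_squares
d=np.load("top0.npz");I,D,K,M=d["I"],d["D"],d["K"],d["M"];P=cloud(D,K,M)
roi=np.zeros(D.shape,bool);roi[140:245,262:360]=1
def circ(q):
    r=least_squares(lambda a:np.hypot(q[:,0]-a[0],q[:,1]-a[1])-a[2],[*q.mean(0)[:2],.065],loss="soft_l1",f_scale=.002);return r.x
m=roi&(abs(P[...,2]-.207)<.005);q=P[m]; 
c=np.median(q,0);q=q[(np.hypot(*(q-c)[:,:2].T)>.05)];print("rim",len(q),circ(q),q[:,2].mean())
m=roi&(abs(P[...,2]-.152)<.005);q=P[m];cx=circ(q);print("plate pts",len(q),cx)
m=roi&(abs(P[...,2]-.174)<.006);q=P[m];print("arm",len(q),np.median(q,0).round(4));rr=q[np.hypot(*(q-c)[:,:2].T)>.085];print(len(rr),rr.mean(0).round(4), rr.min(0),rr.max(0))
b=np.zeros(D.shape,bool);b[175:275,380:430]=1
for lo,hi in((.034,.046),(.046,.056),(.07,.08),(.08,.12)):
    m=(b&(P[...,2]>lo)&(P[...,2]<hi)).astype(np.uint8);n,l,st,ce=cv2.connectedComponentsWithStats(m)
    for i in range(1,n):
        if st[i,4]>2:print(lo,hi,st[i,4],ce[i].round(1),P[l==i].mean(0).round(4))
    if lo<.04: print(cv2.minAreaRect(P[m>0][:,:2].astype(np.float32)))
big=np.hstack([cv2.resize(I[140:245,262:362],(400,420),interpolation=2),cv2.resize(I[175:275,370:440],(294,420),interpolation=2)])
cv2.imwrite("pics/crop0.png",big)
```

```text
rim 406 [ 0.58531925 -0.00309089  0.06493243] 0.20700714108998494
plate pts 1806 [ 0.58831835 -0.00337011  0.09517648]
arm 267 [0.6204 0.0925 0.1739]
177 [0.6234 0.1069 0.174 ] [0.60097999 0.07360371 0.1680282 ] [0.64571004 0.1396347  0.17992353]
0.034 0.046 2124 [405.8 225.8] [ 0.4969 -0.3044  0.0408]
((0.5001678466796875, -0.3047177195549011), (0.30007627606391907, 0.09699264913797379), 5.436238765716553)
0.046 0.056 4 [389.  183.8] [ 0.6404 -0.2474  0.0488]
0.046 0.056 4 [408.8 182.8] [ 0.6453 -0.316   0.0466]
0.046 0.056 3 [408.7 185.7] [ 0.635  -0.3155  0.0466]
0.046 0.056 4 [401.2 194.2] [ 0.6036 -0.2884  0.0523]
0.046 0.056 9 [412.3 198. ] [ 0.5919 -0.3272  0.0473]
0.046 0.056 3 [401.  201.3] [ 0.5798 -0.2881  0.0472]
0.046 0.056 3 [392.  204.7] [ 0.5676 -0.2569  0.0483]
0.046 0.056 3 [404.  226.7] [ 0.4926 -0.2971  0.047 ]
0.046 0.056 5 [397.2 234.2] [ 0.4666 -0.2734  0.048 ]
0.046 0.056 19 [407.6 235. ] [ 0.4641 -0.3083  0.0503]
0.046 0.056 4 [405.8 242.2] [ 0.4397 -0.3021  0.0472]
0.046 0.056 5 [412.2 248.4] [ 0.4192 -0.3235  0.0473]
0.046 0.056 3 [407.3 254.3] [ 0.399  -0.3063  0.0497]
0.046 0.056 3 [409.  263.7] [ 0.368  -0.312   0.0466]
0.07 0.08 5 [403.2 193.4] [ 0.6028 -0.2911  0.0736]
0.07 0.08 32 [411.6 256.1] [ 0.3922 -0.3153  0.0748]
0.08 0.12 21 [405.1 191.1] [ 0.6055 -0.2924  0.1015]
```

View pics/crop0.png

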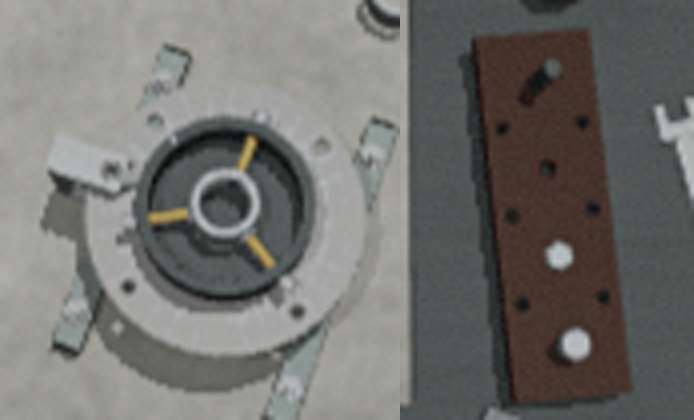

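The pin is nearest the robot, at (0.392,-0.315) with its top at 75 mm, which matches 41+34. The hex bolt is at (0.464,-0.308) and the drift at (0.605,-0.292). The drum axis is near (0.586,-0.003) and the rim at 207 mm, as expected. In the crop the bush is at (112,170), and the zero hole is probably (155,120), about 32° clockwise of it. I'll move above the drum and take one close look.

Request:
drive_tool([
  [60,10,20,55,0],
  [60,30,40,40,0.1],
  [60,30,48,30,0.15],
  [60,30,50,20,0.15],
  [60,30,50,10,0.15],
])

```text
t: 0.72
position: [0.261, -0.3267, 0.3598]
orientation: [2.894, 1.217, 0.001]
contact_force: [2.1, -0.0, 0.1]
gripper_width: 0.641
```

Request:
drive_tool([
  [60,30,52,5,0.15],
  [60,30,52,0,0.15],
  [60,32,50,0,0.08],
  [60,35,48,0,0],
  [60,35,45,0,0],
])

```text
t: 1.35
position: [0.4229, -0.0792, 0.3636]
orientation: [2.617, 1.737, -0.0]
contact_force: [0.5, -0.6, -0.5]
gripper_width: 0.642
```

Request:
drive_tool([
  [60,35,45,0,0],
  [60,20,30,0,0],
  [60,0,0,0,0],
])

```text
t: 1.72
position: [0.4778, -0.0043, 0.3624]
orientation: [-2.612, -1.742, 0.003]
contact_force: [0.1, 0.2, -0.1]
gripper_width: 0.642
```

Run:
```python
from h import *
I,D,K,M=grab("wrist","w1"); s=manip.observe(); print(s["position"],s["joints"].round(3),K[0,0],M.round(3))
for p in((.5855,-.003,.207),(.62,.0865,.174),(.392,-.315,.075)):print(proj(p,K,M))
```

```text
[ 0.47729257 -0.00552029  0.36289488] [-1.300e-01 -5.000e-02  1.200e+00 -1.000e-03  1.994e+00  2.670e-01] 303.5247558375546 [[ 0.923 -0.371 -0.107  0.509]
 [-0.386 -0.889 -0.248  0.069]
 [-0.003  0.27  -0.963  0.542]
 [ 0.     0.     0.     1.   ]]
[404.72566141 146.24686349]
[400.81542446  56.17934343]
[336.51059233 337.3342065 ]
```

View pics/w1.png

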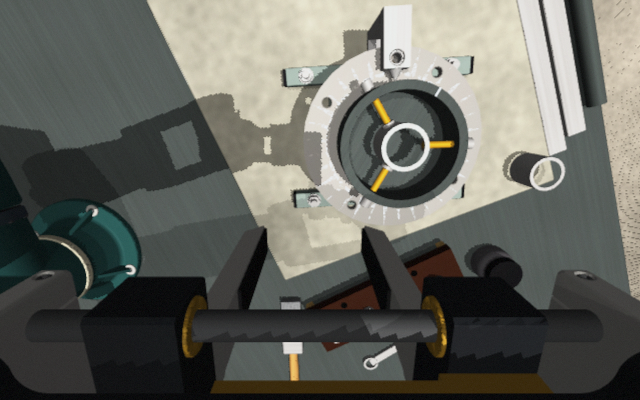

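The wrist view shows the bush at (398,57), the bright zero line at about (443,90) and the zero hole at (437,72). The drum centre is at about (405,147), so all of this agrees with the first estimate.

Run:
```python
from h import *
from scipy.optimize import least_squares
d=np.load("w1.npz");I,D,K,M=d["I"],d["D"],d["K"],d["M"];P=cloud(D,K,M)
g=cv2.cvtColor(I,6)
m=(abs(P[...,2]-.207)<.004);m[:, :320]=0;m[:70]=0;m[230:]=0;m[:,490:]=0
q=P[m];q=q[np.hypot(q[:,0]-.5855,q[:,1]+.003)>.05]
r=least_squares(lambda a:np.hypot(q[:,0]-a[0],q[:,1]-a[1])-65e-3,[.5855,-.003],loss="soft_l1",f_scale=.002).x;print("rim c",r,len(q),np.median(q[:,2]))
def dark(u,v,w,z,th):
    s=g[v-w:v+w+1,u-w:u+w+1];n,l,st,ce=cv2.connectedComponentsWithStats((s<th).astype(np.uint8))
    i=min(range(1,n),key=lambda i:np.hypot(*(ce[i]-w)));uv=ce[i]+[u-w,v-w];p=ray(uv,K,M,z)
    dd=p[:2]-r;print(uv.round(1),st[i,4],p.round(4),"r %.1f ang %.1f"%(np.hypot(*dd)*1e3,np.degrees(np.arctan2(dd[1],dd[0]))))
dark(398,57,8,.174,90);dark(437,72,7,.152,110);dark(327,101,6,.152,110);dark(352,205,6,.152,110)
# rim line: sample brightness on rim top
for rad in(.0625,.066,.0685):
    a=np.radians(np.arange(-20,110,.5));v=[]
    for t in a:
        u=proj((r[0]+rad*np.cos(t),r[1]+rad*np.sin(t),.207),K,M);v.append(cv2.getRectSubPix(g,(1,1),tuple(map(float,u)))[0,0])
    v=np.array(v,float);k=v.argmax();w=np.clip(v-np.median(v)-20,0,None);w[abs(np.arange(len(v))-k)>8]=0
    print("line",rad,v[k],np.median(v),np.degrees((w*a).sum()/w.sum()))
c=I[30:230,300:500];cv2.imwrite("pics/c1.png",cv2.resize(c,(600,600),interpolation=2))
```

```text
rim c [ 0.58344025 -0.00224885] 3666 0.2071262893807116
[397.3  56.3] 42 [0.6163 0.0879 0.174 ] r 96.0 ang 70.0
[438.6  71. ] 40 [0.6631 0.0547 0.152 ] r 97.9 ang 35.6
[328.3 101.6] 32 [0.5286 0.0731 0.152 ] r 93.2 ang 126.0
[352.2 204.9] 32 [ 0.5086 -0.0622  0.152 ] r 95.9 ang -141.3
line 0.0625 230.0 99.0 37.919385796545114
line 0.066 231.0 98.0 37.941814595660745
line 0.0685 228.0 98.0 37.942424242424245
```

View pics/c1.png

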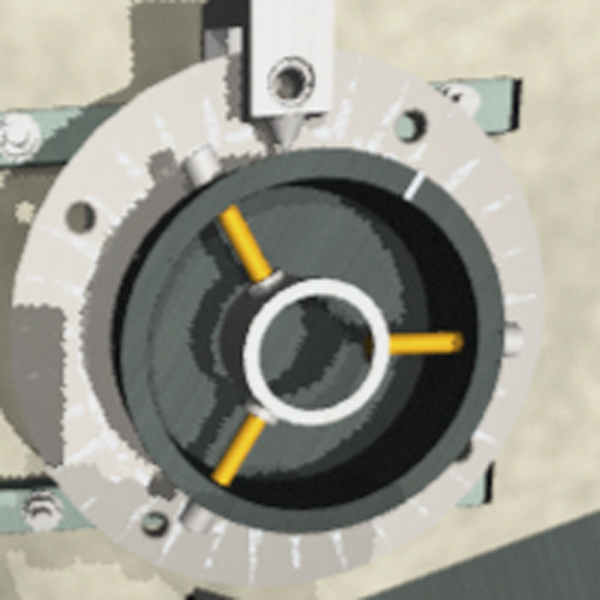

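Bush bearing is 70.0° at r 96.0, the line is at 37.9° and the zero hole at about 36.5°. So I turn +32.1°, and the hole should then need about another 1.5°. I'll pinch at bearing 157°, midway between the screws at 98° and 218°.

Request:
drive_tool([
  [36,20,12,-40,0],
  [36,26,16,-40,0],
  [36,0,0,-33,0],
  [36,0,0,0,0],
  [36,0,0,0,0],
])

```text
t: 2.4
position: [0.5235, 0.0209, 0.2528]
orientation: [2.617, 1.734, 0.003]
contact_force: [0.7, -0.5, -0.1]
gripper_width: 0.382
```

Request:
drive_tool([
  [36,0,2,-20,0],
  [36,0,0,-20,0],
  [36,0,0,-15,0],
  [36,0,0,-10,0],
  [36,0,0,0,0],
])

```text
t: 3.02
position: [0.5231, 0.0237, 0.1857]
orientation: [-2.618, -1.737, 0.0]
contact_force: [-0.3, 0.1, 0.1]
gripper_width: 0.384
```

Request:
drive_tool([
  [0,0,0,0,0],
  [0,0,0,0,0],
  [0,0,0,0,0],
  [0,0,0,0,0],
], squeeze=40)

```text
t: 3.52
position: [0.5248, 0.0234, 0.1865]
orientation: [2.616, 1.734, 0.005]
contact_force: [4.7, -1.7, -0.9]
gripper_width: 0.111
```

Request:
drive_tool([
  [0,-1.6,-4.2,0,0.07],
  [0,-1.3,-4.3,0,0.07],
  [0,-1.0,-4.4,0,0.07],
  [0,-0.7,-4.5,0,0.07],
])

```text
t: 4.03
position: [0.5203, 0.0089, 0.1865]
orientation: [-2.346, -2.088, -0.011]
contact_force: [5.5, 5.0, -1.5]
gripper_width: 0.113
```

Request:
drive_tool([
  [0,-0.4,-4.5,0,0.07],
  [0,-0.1,-4.5,0,0.07],
  [0,0.2,-4.5,0,0.07],
  [0,0.5,-4.5,0,0.07],
  [0,0,0,0,0],
])

```text
t: 4.65
position: [0.5194, -0.0099, 0.1865]
orientation: [-2.035, -2.392, -0.006]
contact_force: [3.3, 4.2, 2.1]
gripper_width: 0.116
```

```bash
cat >> h.py <<'E'
def line(tag,lo,hi,C=(.58344,-.00225),zb=.174):
    I,D,K,M=grab("wrist",tag);g=cv2.cvtColor(I,6);r=[]
    for rad in(.062,.066,.0685):
        a=np.radians(np.arange(lo,hi,.25));v=[]
        for t in a:
            u=proj((C[0]+rad*np.cos(t),C[1]+rad*np.sin(t),.207),K,M);v.append(float(cv2.getRectSubPix(g,(1,1),tuple(map(float,u)))[0,0]))
        v=np.array(v);k=v.argmax();w=np.clip(v-np.median(v)-20,0,None);w[abs(np.arange(len(v))-k)>16]=0
        r.append((v[k],round(np.degrees((w*a).sum()/max(w.sum(),1e-9)),2)))
    print("line",r,"bush px",proj((.6163,.0879,.174),K,M))
E
python3 - <<'E'
from h import *
line("w2",40,100); print(manip.observe()["joints"].round(2))
E
```

```text
line [(np.float64(235.0), np.float64(67.83)), (np.float64(236.0), np.float64(67.87)), (np.float64(236.0), np.float64(67.94))] bush px [496.16689072 108.33247981]
[-0.13  0.02  1.48  0.    1.64 -0.29]
```

View pics/w2.png

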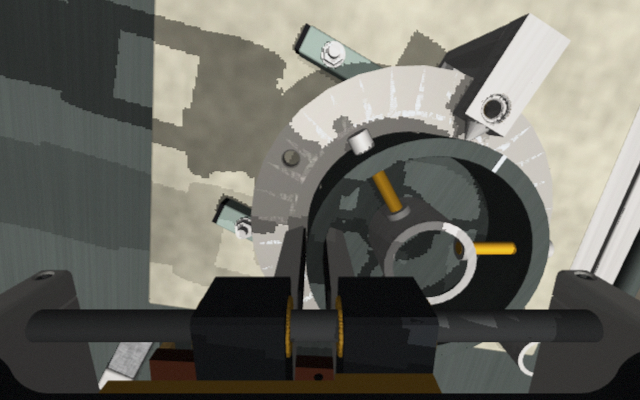

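The line is at (500,163), the bush at (494,107) and the pointer nose at (480,130). The line is still about 2° short, so I'll trim it and also measure the +90° hole at (291,157).

Request:
drive_tool([
  [0,0.3,-1.3,0,0.02],
  [0,0.2,-1.3,0,0.02],
  [0,0,0,0,0],
])

```text
t: 5.08
position: [0.5196, -0.0122, 0.1865]
orientation: [-1.987, -2.432, -0.006]
contact_force: [1.9, 4.5, 1.7]
gripper_width: 0.112
```

Run:
```python
from h import *
line("w3",50,100)
d=np.load("w3.npz");I,K,M=d["I"],d["K"],d["M"];g=cv2.cvtColor(I,6);C=np.array([.58344,-.00225])
for nm,p,z,th in(("bush",(.6163,.0879,.174),.174,90),("h90",(C[0]-.096*np.sin(np.radians(69)),C[1]+.096*np.cos(np.radians(69)),.152),.152,115)):
    u=np.round(proj(p,K,M)).astype(int);w=12;s=g[u[1]-w:u[1]+w+1,u[0]-w:u[0]+w+1]
    n,l,st,ce=cv2.connectedComponentsWithStats((s<th).astype(np.uint8))
    for i in range(1,n):
        if st[i,4]>15:
            x=st[i,0]+st[i,2]/2-.5;y=st[i,1]+st[i,3]/2-.5
            for c in(ce[i],(x,y)):
                q=ray(np.array(c)+u-w,K,M,z)[:2];dd=q-C;print(nm,st[i],q.round(4),"r %.1f ang %.2f"%(np.hypot(*dd)*1e3,np.degrees(np.arctan2(dd[1],dd[0]))))
```

```text
line [(np.float64(236.0), np.float64(69.9)), (np.float64(237.0), np.float64(69.99)), (np.float64(237.0), np.float64(70.02))] bush px [501.11703287 111.97760103]
bush [  0   4  17  17 231] [0.6139 0.0873] r 94.6 ang 71.23
bush [  0   4  17  17 231] [0.6138 0.0874] r 94.7 ang 71.27
h90 [  3   4  20  20 269] [0.4947 0.0309] r 94.7 ang 159.55
h90 [  3   4  20  20 269] [0.4943 0.0309] r 95.1 ang 159.59
```

Run:
```python
from h import *
from scipy.optimize import least_squares
d=np.load("w3.npz");I,D,K,M=d["I"],d["D"],d["K"],d["M"];P=cloud(D,K,M)
m=(abs(P[...,2]-.207)<.004);q=P[m];rr=np.hypot(q[:,0]-.5834,q[:,1]+.002);q=q[(rr>.055)&(rr<.075)]
q=q[q[:,0]>.56]
for free in(0,1):
    r=least_squares(lambda a:np.hypot(q[:,0]-a[0],q[:,1]-a[1])-(a[2] if free else .065),[.5834,-.002,.065],loss="soft_l1",f_scale=.002).x;print(r.round(4),len(q),np.median(q[:,2]))
    C=r[:2];f=lambda x,y:np.degrees(np.arctan2(y-C[1],x-C[0])).round(2)
    l=(.58344+.066*np.cos(np.radians(70)),-.00225+.066*np.sin(np.radians(70)))
    print("line",f(*l),"bush",f(.6139,.0873),"h90",f(.4945,.0309))
```

```text
[ 0.5825 -0.0029  0.065 ] 5696 0.2071209503657846
line 69.41 bush 70.79 h90 159.0
[ 0.5822 -0.003   0.0653] 5696 0.2071209503657846
line 69.26 bush 70.68 h90 158.85
```

Request:
drive_tool([
  [0,0.3,-1.5,0,0.023],
  [0,0,0,0,0],
  [36,0,0,0,0],
  [36,0,0,0,0],
  [36,0,0,0,0],
])

```text
t: 5.75
position: [0.5192, -0.0159, 0.1855]
orientation: [-1.959, -2.455, 0.002]
contact_force: [1.0, 0.7, -0.3]
gripper_width: 0.372
```

Request:
drive_tool([
  [36,0,0,20,0],
  [36,0,0,40,0],
  [36,0,0,40,0],
  [36,0,0,0,0],
])

```text
t: 6.25
position: [0.521, -0.016, 0.2898]
orientation: [1.956, 2.45, 0.006]
contact_force: [-0.0, -0.0, 0.2]
gripper_width: 0.38
```

```bash
cat >> h.py <<'E'
def angles(tag):
    from scipy.optimize import least_squares
    I,D,K,M=grab("wrist",tag);P=cloud(D,K,M);g=cv2.cvtColor(I,6)
    q=P[abs(P[...,2]-.207)<.004];rr=np.hypot(q[:,0]-.583,q[:,1]+.0025);q=q[(rr>.055)&(rr<.075)]
    C=least_squares(lambda a:np.hypot(q[:,0]-a[0],q[:,1]-a[1])-.065,[.583,-.0025],loss="soft_l1",f_scale=.002).x
    u=np.round(proj((.6155,.0877,.174),K,M)).astype(int);w=12;s=g[u[1]-w:u[1]+w+1,u[0]-w:u[0]+w+1]
    n,l,st,ce=cv2.connectedComponentsWithStats((s<90).astype(np.uint8));b=[]
    if n>1:
        i=min(range(1,n),key=lambda i:np.hypot(*(ce[i]-w)));b=ray(ce[i]+u-w,K,M,.174);print("bush",b.round(4),"ang",np.degrees(np.arctan2(b[1]-C[1],b[0]-C[0])).round(2),st[i])
    a=np.radians(np.arange(50,90,.25));v=np.array([float(cv2.getRectSubPix(g,(1,1),tuple(map(float,proj((C[0]+.066*np.cos(t),C[1]+.066*np.sin(t),.207),K,M))))[0,0]) for t in a])
    w=np.clip(v-np.median(v)-40,0,None);w[abs(np.arange(len(v))-v.argmax())>16]=0
    print("C",C.round(4),"line",np.degrees((w*a).sum()/w.sum()).round(2),v.max())
E
python3 - <<'E'
from h import *
angles("w4"); print(manip.observe()["position"])
E
```

```text
bush [0.6145 0.0872 0.174 ] ang 70.72 [  5   7  12  12 101]
C [ 0.5831 -0.0025] line 71.18 225.0
[ 0.52016503 -0.01593193  0.28712873]
```

The line is at 71.2° and the bush at 70.7°, so they agree within 0.5°. The rim is released and clear. Next, the pin: I'll hover 100 mm above it with the jaws set tangential for the bush.

Request:
drive_tool([
  [45,-22,-50,0,-0.12],
  [45,-22,-50,0,-0.12],
  [45,-21,-50,0,-0.12],
  [45,-21,-50,-20,-0.12],
  [45,-21,-50,-30,-0.096],
])

```text
t: 6.92
position: [0.4114, -0.267, 0.234]
orientation: [-2.579, -1.793, 0.0]
contact_force: [0.6, 0.7, 0.5]
gripper_width: 0.473
```

Request:
drive_tool([
  [45,-21,-49,-40,0],
  [45,0,0,-20,0],
  [45,0,0,0,0],
])

```text
t: 7.3
position: [0.3907, -0.3104, 0.174]
orientation: [-2.571, -1.791, 0.002]
contact_force: [0.4, 0.4, 0.0]
gripper_width: 0.478
```

Run:
```python
from h import *
I,D,K,M=grab("wrist","w5");s=manip.observe();print(s["position"],s["orientation"].round(3))
P=cloud(D,K,M);m=((abs(P[...,2]-.075)<.006)&(np.hypot(P[...,0]-.392,P[...,1]+.315)<.03)).astype(np.uint8)
n,l,st,ce=cv2.connectedComponentsWithStats(m);i=st[1:,4].argmax()+1;print(st[i],ce[i])
c,rad=cv2.minEnclosingCircle(P[l==i][:,:2].astype(np.float32));print("pin",P[l==i].mean(0).round(4),np.round(c,4),rad,ray(ce[i],K,M,.075).round(4))
a=R.from_rotvec(s["orientation"]).as_matrix()[:,1];print("jaw yaw",np.degrees(np.arctan2(a[1],a[0])))
```

```text
[ 0.39191082 -0.31076486  0.1761617 ] [-2.573e+00 -1.795e+00  1.000e-03]
[306 190  22  24 403] [316.44913151 201.73945409]
pin [ 0.391  -0.3142  0.0751] [ 0.3906 -0.3147] 0.010910897515714169 [ 0.391  -0.3142  0.075 ]
jaw yaw -20.193893727713252
```

View pics/w5.png

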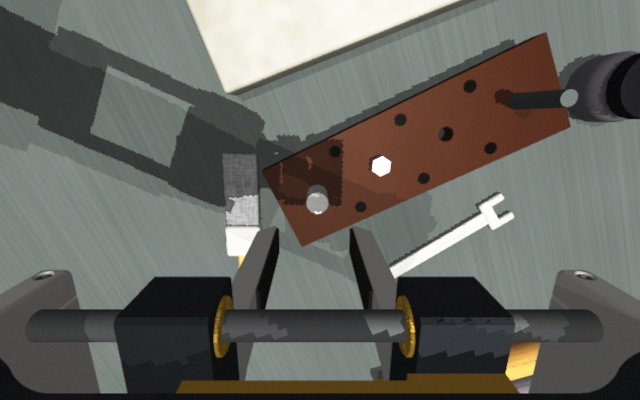

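The round pin head is at (316,202), the hex bolt at (380,166) and the drift at (569,98). The pin measures (0.3908,-0.3145) with its top at 75 mm and radius 11 mm, all as expected. Going down to grasp.

Request:
drive_tool([
  [45,-1,-3.5,-30,0],
  [45,0,0,-45,0],
  [45,0,0,-35,0],
  [45,0,0,-18,0],
  [45,0,0,0,0],
])

```text
t: 7.98
position: [0.392, -0.3144, 0.0499]
orientation: [-2.574, -1.799, 0.0]
contact_force: [0.6, -0.2, 0.5]
gripper_width: 0.478
```

Request:
drive_tool([
  [0,0,0,0,0],
  [0,0,0,0,0],
  [0,0,0,0,0],
  [0,0,0,0,0],
], squeeze=25)

```text
t: 8.48
position: [0.3924, -0.3157, 0.0516]
orientation: [2.574, 1.797, 0.0]
contact_force: [-0.9, -0.3, 5.1]
gripper_width: 0.224
```

Request:
drive_tool([
  [0,0,0,25,0],
  [0,0,0,50,0],
  [0,0,0,60,0],
  [0,0,0,60,0],
  [0,13,22,45,0],
])

```text
t: 9.1
position: [0.4048, -0.294, 0.2928]
orientation: [2.576, 1.793, 0.0]
contact_force: [0.8, 0.2, -1.3]
gripper_width: 0.219
```

Request:
drive_tool([
  [0,30,50,0,0],
  [0,30,50,0,0],
  [0,30,50,0,0],
  [0,25,50,0,0],
  [0,25,50,0,0],
])

```text
t: 9.72
position: [0.5455, -0.0414, 0.2897]
orientation: [-2.576, -1.798, 0.001]
contact_force: [0.1, 0.3, -1.0]
gripper_width: 0.217
```

Request:
drive_tool([
  [0,25,50,0,0],
  [0,25,40,0,0],
  [0,15,30,0,0],
  [0,5,10,0,0],
  [0,0,0,0,0],
])

```text
t: 10.35
position: [0.6148, 0.0868, 0.2896]
orientation: [-2.576, -1.799, 0.002]
contact_force: [0.3, 0.3, -0.2]
gripper_width: 0.218
```

Run:
```python
from h import *
s=manip.observe();print(s["position"],s["contact_force"],s["gripper_width"]);angles("w6")
```

```text
[0.61482035 0.08675025 0.28963321] [ 0.32557117  0.34378409 -0.19748826] 0.21811996558287666
bush [0.6156 0.0841 0.174 ] ang 69.74 [  0   4  25  21 317]
C [ 0.5842 -0.0011] line nan 43.0h.py:42: RuntimeWarning: invalid value encountered in scalar divide
  print("C",C.round(4),"line",np.degrees((w*a).sum()/w.sum()).round(2),v.max())
```

View pics/w6.png

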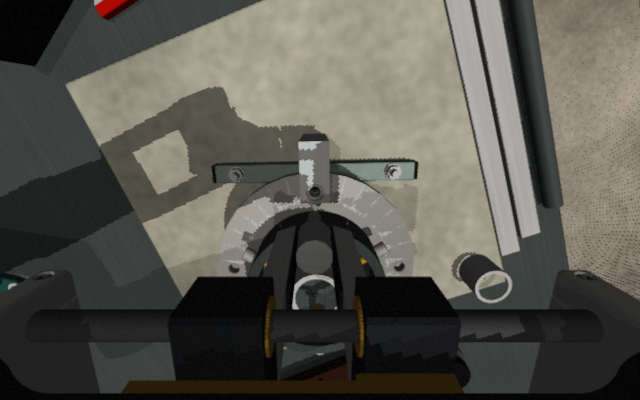

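The held pin head is at (315,258) and the bush mouth at (315,191), both on the same column. Computing the bush and the pin axis from this view.

Run:
```python
from h import *
d=np.load("w6.npz");I,D,K,M=d["I"],d["D"],d["K"],d["M"];g=cv2.cvtColor(I,6)
s=g[178:204,302:330];
for th in(60,75):
    n,l,st,ce=cv2.connectedComponentsWithStats((s<th).astype(np.uint8))
    for i in range(1,n):
        if st[i,4]>10:print(th,st[i],(ce[i]+[302,178]).round(1),ray(ce[i]+[302,178],K,M,.174).round(4))
print(ray((315,191.5),K,M,.174))
zt=.2896-.0095+.034
P=cloud(D,K,M)
m=((abs(P[...,2]-zt)<.008)&(np.hypot(P[...,0]-.6148,P[...,1]-.0868)<.02)).astype(np.uint8);n,l,st,ce=cv2.connectedComponentsWithStats(m)
if n>1:
    i=st[1:,4].argmax()+1;c=cv2.minEnclosingCircle(P[l==i][:,:2].astype(np.float32));print("pin head",st[i],P[l==i].mean(0).round(4),c)
```

```text
60 [ 7  8 11 11 91] [314.6 191.5] [0.6159 0.0883 0.174 ]
60 [11 17 10  6 15] [318.  198.5] [0.6167 0.0802 0.174 ]
75 [  4   8  18  18 184] [315.5 194.5] [0.6157 0.0851 0.174 ]
[0.61633544 0.08819176 0.174     ]
pin head [ 282  234   65   40 1536] [0.6158 0.0899 0.3131] ((0.6171101927757263, 0.09322988241910934), 0.01768473908305168)
```

Request:
drive_tool([
  [0,1,1.4,-20,0],
  [0,0,0,-25,0],
  [0,0,0,-15,0],
  [0,0,0,-6,0],
  [0,0,0,0,0],
])

```text
t: 11.02
position: [0.6159, 0.0878, 0.2245]
orientation: [2.576, 1.797, 0.0]
contact_force: [-0.2, -0.0, -1.4]
gripper_width: 0.219
```

Request:
drive_tool([
  [0,0,0,-3,0],
  [0,0,0,-3,0],
  [0,0,0,-2,0],
  [0,0,0,0,0],
])

```text
t: 11.52
position: [0.6159, 0.0884, 0.2161]
orientation: [-2.576, -1.798, 0.001]
contact_force: [0.1, 0.2, -1.7]
gripper_width: 0.216
```

Request:
drive_tool([
  [0,0,0,-3,0],
  [0,0,0,-3,0],
  [0,0,0,-3,0],
  [0,0,0,-2,0],
  [0,0,0,0,0],
])

```text
t: 12.15
position: [0.6158, 0.0883, 0.205]
orientation: [-2.576, -1.798, 0.001]
contact_force: [0.6, -0.2, -0.9]
gripper_width: 0.219
```

Request:
drive_tool([
  [0,0,0,-2,0],
  [0,0,0,-1.5,0],
  [0,0,0,0,0],
])

```text
t: 12.52
position: [0.6159, 0.0883, 0.2016]
orientation: [-2.576, -1.798, 0.0]
contact_force: [0.4, -0.2, -1.6]
gripper_width: 0.216
```

Request:
drive_tool([
  [34,0,0,0,0],
  [34,0,0,0,0],
  [34,0,0,0,0],
  [34,0,0,20,0],
  [34,0,0,40,0],
])

```text
t: 13.15
position: [0.6149, 0.0883, 0.26]
orientation: [-2.574, -1.797, 0.007]
contact_force: [-0.0, -0.3, 0.8]
gripper_width: 0.359
```

Request:
drive_tool([
  [36,-10,-10,30,0.1],
  [36,-30,-30,0,0.15],
  [36,-40,-40,0,0.15],
  [36,-15,-20,0,0.15],
  [36,0,0,0,0],
])

```text
t: 13.78
position: [0.5203, -0.0127, 0.2928]
orientation: [1.994, 2.425, 0.002]
contact_force: [0.7, 0.3, 0.7]
gripper_width: 0.382
```

```bash
cat >> h.py <<'E'
def pinz(tag):
    for n in("top","wrist"):
        I,D,K,M=grab(n,tag+n);P=cloud(D,K,M)
        q=P[(np.hypot(P[...,0]-.6157,P[...,1]-.088)<.007)&(P[...,2]>.16)&(P[...,2]<.26)];print(n,"pin top z",np.percentile(q[:,2],[10,50,90]).round(4) if len(q) else None,len(q))
E
python3 - <<'E'
from h import *
s=manip.observe();print(s["position"],s["joints"].round(2));pinz("a");
a=R.from_rotvec(s["orientation"]).as_matrix()[:,1];print("jaw yaw",np.degrees(np.arctan2(a[1],a[0])))
E
```

```text
[ 0.52033959 -0.01273584  0.29277   ] [-0.13  0.02  1.27  0.    1.85 -0.33]
top pin top z [0.2042 0.2075 0.2099] 15
wrist pin top z [0.2073 0.2083 0.209 ] 226
jaw yaw 11.143807071205226
```

View pics/awrist.png

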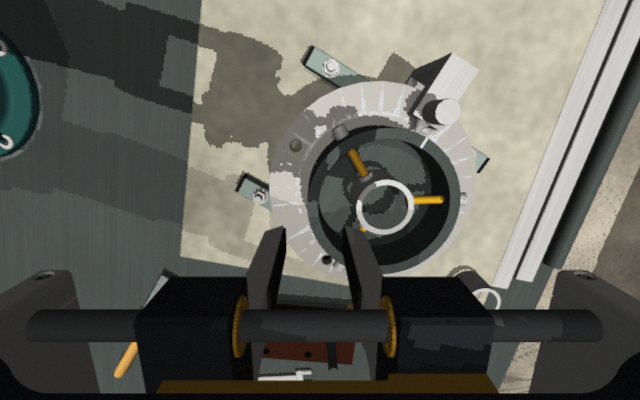

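The pin head is at (446,112), with the zero line just inboard of the nose at (425,142). The pin top reads 208 mm on the wrist camera and 207.5 mm on the top camera. Home is 208 mm and a missed hole would give 224 mm, so the pin dropped straight home. One last check of the line and the bystanders, then I hand in.

Run:
```python
from h import *
try: angles("w9")
except Exception as e: print(e)
a=np.load("top0.npz");b=np.load("atop.npz");Pa=cloud(a["D"],a["K"],a["M"]);Pb=cloud(b["D"],b["K"],b["M"])
for n,(u,v) in dict(bolt=(408,235),drift=(405,191),pipe=(360,140),jar=(408,166),magnet=(198,236),wrench=(443,228),brush=(420,290)).items():
    s=np.s_[v-12:v+13,u-12:u+13];print(n,"median |dI|",np.median(cv2.absdiff(a["I"][s],b["I"][s])),"depth diff>8mm px",int((abs(a["D"][s]-b["D"][s])>.008).sum()))
print(manip.observe()["contact_force"].round(1)); manip.job_done()
```

```text
bush [0.6139 0.087  0.174 ] ang 71.04 [  1   1  21  24 298]
C [ 0.5832 -0.0025] line 71.35 221.0
bolt median |dI| 3.0 depth diff>8mm px 58
drift median |dI| 3.0 depth diff>8mm px 71
pipe median |dI| 3.0 depth diff>8mm px 73
jar median |dI| 3.0 depth diff>8mm px 99
magnet median |dI| 3.0 depth diff>8mm px 74
wrench median |dI| 2.0 depth diff>8mm px 63
brush median |dI| 3.0 depth diff>8mm px 73
[-0.7  0.2  0.6]
the job is handed in; nothing more can be done
```

The drum is locked at zero with the index pin fully home, and I handed the job in at about 14 s of the 72 s allowed.

**What I did:** I pinched the rim and turned the drum about 36° counter-clockwise (commanded) until the zero line faced the pointer. I then took the pin from the board and lowered it through the bush. On release it dropped straight through into the plate, so no easing to and fro was needed. The largest force reading at the end of any move was about 8 N, while turning the rim. While the pin was being inserted the readings stayed under 2 N.

**Last checks:**
- **Pin:** its top is at 208 mm (wrist camera) and 207.5 mm (top camera). Home is 208 mm; a pin standing on the plate would read 224 mm.
- **Zero line:** it reads 71.2–71.4°. The bush read 70.7° before the pin went in, so the line is within about 0.6°. I didn't use the final 71.0° bush reading, because the pin head was covering the bush by then.
- **Bystanders:** colours around each one are unchanged in the top view. The depth comparison was less clear, with a similar scatter of differing pixels (58–99 of 625) around all seven. I took that as sensor noise, but it doesn't prove nothing shifted.
- **Gripper:** open and clear of everything, with no contact force.

**Not tested:** I did not try turning the rim against the pin. Early bush and line readings also differed by 1–2° between views until I refitted the drum centre in each one.

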